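Start a heating run: load the bath, snap its lid shut, set the dial

TASK

Take the wide low jar out of the heating bath's well and stand it upright inside the yellow-taped square on the bench, and stand every tall narrow sample jar on the bench (two to four of them) upright on the floor of the well. Then swing the bath's lid down and press it past its catch until it is fully shut, and after that turn the temperature dial so that its pointer stands at the setting marker on the scale's rim. Leave the marker, beaker, reagent bottle and crucible where they are.

Things in the scene. Friction and masses are not known exactly. Their poses are not given: they have to be found in the camera images.
- bath: white heating bath, fixed, turned up to 9 degrees. Origin: on the bench (z 0) under the centre of its well. Well 250 mm (x) by 150 mm (y) inside, floor at z 20, rim at z 110, walls 10 mm thick; four sample jars fit in one row along x. A control deck, top at z 80 mm, adjoins the well at y -85 to -197 mm, x -135 to 135 mm. The lid is hinged on the +y side.
- lid (a joint): hinge of the flat steel lid, rad: 0 = fully shut, 1.95 = fully open (leaning back past upright); starts standing open. Hinge friction keeps it at any angle (3 to 5 N at the free edge moves it). At about 0.1 a tongue under the edge meets a sprung roller catch: some 8 to 12 N pressed down near the free edge snaps it past, then it lies at 0 and the catch holds it.
- lid_hinge (a point): on the lid's hinge axis, mid-length (bath x 0, y +88, z 113 mm); the axis runs along the bath's x. The lid is a plate 276 mm (along x) by 190 mm (hinge to free edge) by 10 mm; shut, its underside is level with the hinge, its top 10 mm above. A tongue 26 mm wide hangs 26 mm under the plate, 11 mm in from the middle of the free edge.
- lid_edge (a point): middle of the lid's free edge, on its outer (upper when shut) face; shut, it is at bath x 0, y -102 mm, z 123 mm. The outer face is flat and may be pushed anywhere; a thin rubber strip near this edge marks where to press.
- dial (a joint): temperature dial on the control deck, radians, grows clockwise seen from above, range 0 to 3.6; at 0 its pointer points to the bath's -x. Turns easily and stays where left.
- dial_grip (a point): on the dial's vertical axis at the height to grip (bath x -62, y -148, z 111 mm). A 54 mm disc carries an upright bar grip 50 mm long, 14 mm thick, its top 11 mm above this point; the disc's top is 19 mm below this point. The bar lies along the line of the pointer. The round scale plate under it is 92 mm across.
- dial_tip (a point): tip of the dial's white pointer, 35 mm from the dial's axis, at one end of the bar.
- marker (a joint): small brass setting marker (13 x 7 x 7 mm block) on the rim of the dial's scale plate: its angle in the same measure as the dial (the pointer is at the marker when both joints read the same). Somewhere between 1.3 and 2.8; stiff, not to be moved.
- marker_point (a point): the point at the marker's inner end, 35 mm from the dial's axis, where the pointer's tip must be.
- pot: wide low jar, upright cylinder 58 mm diameter x 72 mm high, clear glass with a white cap, 0.16 kg, standing in the well at the start. Origin: centre of its underside, z up.
- square: square of yellow tape on the bench, flat, 120 mm inside and 150 mm outside the tape. Origin: its centre on the bench; x and y along its sides.
- beaker: bystander: glass beaker 72 mm across, 90 mm high. Origin: centre of its underside.
- reagent: bystander: amber reagent bottle 64 mm across, 130 mm high. Origin: centre of its underside.
- crucible: bystander: white ceramic crucible with lid 64 mm across, 62 mm high. Origin: centre of its underside.
- jar1: tall narrow sample jar, upright cylinder 50 mm diameter x 80 mm high (same width all the way up), amber glass with a paper label and a white screw cap, 0.12 kg. Origin: centre of its underside, z up its axis. May be absent. Stands on the bench at the start.
- jar2: tall narrow sample jar, upright cylinder 50 mm diameter x 80 mm high (same width all the way up), amber glass with a paper label and a white screw cap, 0.12 kg. Origin: centre of its underside, z up its axis. May be absent. Stands on the bench at the start.
- jar3: tall narrow sample jar, upright cylinder 50 mm diameter x 80 mm high (same width all the way up), amber glass with a paper label and a white screw cap, 0.12 kg. Origin: centre of its underside, z up its axis. May be absent. Stands on the bench at the start.
- jar4: tall narrow sample jar, upright cylinder 50 mm diameter x 80 mm high (same width all the way up), amber glass with a paper label and a white screw cap, 0.12 kg. Origin: centre of its underside, z up its axis. May be absent. Stands on the bench at the start.

How it is judged (in metres and radians):
On the way, in this order (a step that is already met when the one before it is completed fails the run):
1. the wide jar stands in the taped square and every sample jar stands in the well (x of jar1 in the frame of bath between -0.105 and 0.105 m and y of jar1 in the frame of bath between -0.055 and 0.055 m and z of jar1 in the frame of bath between 0.012 and 0.03 m and angle between each of jar1, jar2, jar3, jar4, pot's own z axis and vertical below 0.15 rad and x of jar2 in the frame of bath between -0.105 and 0.105 m and y of jar2 in the frame of bath between -0.055 and 0.055 m and z of jar2 in the frame of bath between 0.012 and 0.03 m and x of jar3 in the frame of bath between -0.105 and 0.105 m and y of jar3 in the frame of bath between -0.055 and 0.055 m and z of jar3 in the frame of bath between 0.012 and 0.03 m and x of jar4 in the frame of bath between -0.105 and 0.105 m and y of jar4 in the frame of bath between -0.055 and 0.055 m and z of jar4 in the frame of bath between 0.012 and 0.03 m and x of pot in the frame of square between -0.033 and 0.033 m and y of pot in the frame of square between -0.033 and 0.033 m and height (world z) of pot below 0.01 m), for 0.2 s.
2. the lid is pressed shut past its catch (value of joint lid below 0.025 rad), for 0.3 s.
3. the dial's pointer is at the setting marker (horizontal distance between dial_tip and marker_point below 0.005 m), for 0.3 s.
At the end, for the whole second after the job is handed in: Every sample jar upright (0.15 rad) on the well floor; the wide jar upright on the bench, centre within 33 mm of the square's centre along each side; lid joint under 0.025 rad; the dial pointer's tip within 5 mm (8 degrees) of the marker's point; jars at rest (all of step 1 and value of joint lid below 0.025 rad and horizontal distance between dial_tip and marker_point below 0.005 m and linear speed of each of jar1, jar2, jar3, jar4, pot below 0.02 m/s); the robot touches nothing.
It fails at once if the beaker was moved (over 25 mm) (distance of beaker from where it was at the start of the episode above 0.025 m).
It fails at once if the reagent was moved (over 25 mm) (distance of reagent from where it was at the start of the episode above 0.025 m).
It fails at once if the crucible was moved (over 25 mm) (distance of crucible from where it was at the start of the episode above 0.025 m).
It fails at once if the setting marker was moved (over 4 mm relative to the scale) (distance of marker_point from where it was at the start of the episode above 0.004 m).
Of jar1, jar2, jar3, jar4 only 2 to 4 are there at a start; the rules pass over those that are not, and their reading is None.
At some moment in a run one of jar1, jar2, jar3, jar4, pot may be knocked a few centimetres aside while the robot is not near it.
It also fails if it takes over 210 s, if anything falls off the work surface, if the arm or the gripper's body presses on something with over 40 N, if the wrist force passes 120 N, or if a joint passes its speed limit or range.

ROBOT

A 6-joint arm with a two-finger parallel gripper is mounted at the origin on the work surface. World frame = base frame: x ahead of the robot, y to its left, z up, the work surface at z = 0. Lengths are in mm, angles in rad, forces in N, time in s.
With the tool pointing down it reaches from about 300 to 775 mm from the base axis. Payload 14.6 kg.
Tool frame: the origin (TCP) lies midway between the tips of the shut fingers; the grasp point (between the pads) lies 19 mm behind it (manip.grasp_offset is the distance from the TCP to the grasp point, in mm); z points along the fingers, y is the line along which they close (so a half turn about z gives the same grasp; the last joint's range is limited). The gripper opens to 94 mm and grips with 3 to 60 N. Pads are 16 mm wide; open, the fingers measure 119 mm over their backs; the gripper's body (75 mm by 177 mm) begins 78 mm behind the grasp point.
Start: joints at [-1.263, 0.3, 1.521, -0, 1.321, -0.067], TCP at [201.34, -511.812, 205.446] pointing down, gripper open.
Joint ranges: [-3.03, 3.03], [-0.79, 2.21], [0.23, 2.52], [-1.04, 4.18], [0, 3.07], [-2.55, 2.55]. Speed limits (rad/s): [2.22, 2.22, 2.57, 3.14, 3.14, 3.14].

INTERFACE

Orientations are given as [roll, pitch, yaw] about the fixed x, y, z axes, in that order (R = Rz(yaw) Ry(pitch) Rx(roll)).
In Python, from cell import manip, viewer gives the robot as it stands. The module is installed in compiled form; this text tells all that it offers.
- The arm moves only by the tool move_arm, never from a script. Its argument "moves" is a list of rows, each a list of 4 numbers: the shift along the tool's x, y, z in m, then the turn about the tool's z in rad. A call has 1 to 12 rows; each row is the pose to reach, as a shift and turn from the pose commanded when the call began, along the tool's axes at that moment; what a row does not reach only later rows make up. A row lasts 1/10 s, in which the tool goes at most 50 mm and 8.59 degrees, less where a joint would pass 70% of its speed; a pose out of reach is approached as far as the arm can. A call with a gripper value outside its range is refused whole. "jaw" is the finger opening in m, from 0 to 0.094, set as the call begins (left out, the last holds). The fingers move at their own pace and stop on an object; "squeeze" is the grip in N (left out, the last holds). Time passes only in rows, so rows that repeat a pose let the fingers close. It gives the time, the measured TCP pose, the force, the opening and the grip force at its end, in the units of the state.
- manip.read_state(): the state, without advancing time (a new reading comes with each control period).
- viewer.camera(name): name is "scene" or "top" or "wrist"; returns a dict with "frame" (420x560x3 uint8, blue, green, red), "z_map" (420x560 float32, mm along the optical axis (not along the pixel's ray), 0 where there is no reading), "fx", "fy", "cx", "cy" (pixels), "origin" and "orientation" of the camera in the world. Camera axes: x right, y down, z forward; pixel columns grow to the right and rows downward; lengths in mm; the calibration is good to about 2 mm. A picture is of the moment at which its call begins.
- manip.sign_off(): hands the job in; it is judged then, once.
The state is a dict: "clock": time; "joints": joint angles; "qd": joint speeds; "effort": joint torques, N m; "eef_pos": TCP position; "eef_rot": TCP orientation; "wrist_force": force on the tool from outside, world axes, zero at the start; "moment": the same for the moment, N m; "finger_gap": finger opening in mm; "finger_force": force on a finger pad.
Only numpy, scipy, OpenCV 4.12 (cv2) and the standard library are available. Lean on these libraries where they do the work, as an engineer would, in place of code of your own. Each camera call takes 0.05 s, during which the arm holds its last target. There are 200 camera calls.

## Working session

There is one attempt and no reset: what is moved stays moved. The work goes in short steps, Python scripts to look and compute and a tool call to move; the robot and the scene stay as the last step left them, time stands still between calls to the robot, and variables do not carry over. Pictures are saved under pics/ and viewed, at most 14 in all, crops included, and the job is handed in when it is done.

Besides the shell and the picture viewer there is one more tool, called after "Call:" as name(argument=value, ...) on one line, values as JSON. move_arm: Moves the arm, as the interface text tells. Its arguments: {"type":"object","properties":{"moves":{"type":"array"},"jaw":{"type":"number"},"squeeze":{"type":"number"}},"required":["moves"]}

```bash
mkdir -p pics; cat > h.py <<'E'
import numpy as np, cv2
from cell import manip, viewer
from scipy.spatial.transform import Rotation as R
def cam(n):
    c=viewer.camera(n); 
    o=np.array(c["orientation"],float)
    c["R"]=R.from_euler('xyz',o).as_matrix() if o.size==3 else (o if o.shape==(3,3) else R.from_quat(o).as_matrix())
    c["o"]=np.array(c["origin"],float); return c
def ray(c,u,v):
    return c["R"]@np.array([(u-c["cx"])/c["fx"],(v-c["cy"])/c["fy"],1.0])
def onz(c,u,v,z):
    d=ray(c,u,v); return c["o"]+d*(z-c["o"][2])/d[2]
def cloud(c):
    v,u=np.mgrid[0:420,0:560]; z=c["z_map"]
    p=np.stack([(u-c["cx"])/c["fx"]*z,(v-c["cy"])/c["fy"]*z,z],-1)
    return p@c["R"].T+c["o"]
def proj(c,p):
    q=c["R"].T@(np.array(p,float)-c["o"]); return q[0]/q[2]*c["fx"]+c["cx"],q[1]/q[2]*c["fy"]+c["cy"]
E
python3 - <<'E'
from h import *
import pickle
for n in ("scene","top","wrist"):
    c=cam(n); cv2.imwrite(f"pics/{n}0.png",c["frame"]); print(n,c["origin"],c["orientation"],c["fx"],c["cx"],c["cy"]); pickle.dump(c,open(n+"0.pkl","wb"))
print(manip.read_state(), manip.grasp_offset)
E
```

```text
scene [977.99323169 271.87573543 981.47568473] [-2.62476967  0.01211834  2.15673416] 407.2188770760191 289.1507710660613 210.14861070840112
top [ 515.85800416  -44.00463773 1256.1146852 ] [-3.09175065 -0.00383946 -1.54843837] 425.9649263956124 280.15761738187024 216.59281664445112
wrist [ 277.55384352 -483.4976757   384.49849876] [ 2.86140035e+00  1.23652064e-03 -1.19574792e+00] 296.6489074416641 283.6057557467047 207.23165603200115
{'clock': 0.15, 'joints': array([-1.26258469e+00,  3.00335702e-01,  1.52141950e+00,  9.46324673e-07,
        1.32071742e+00, -6.66431573e-02]), 'qd': array([-0.00095783, -0.00133213, -0.00266559, -0.00078488,  0.00075314,
       -0.00052803]), 'effort': array([-1.90510182e-03, -5.31965482e+01, -3.52823031e+01,  7.07815890e-02,
        2.36197509e-02, -5.61704292e-05]), 'eef_pos': array([ 201.29087385, -511.62929086,  205.02896065]), 'eef_rot': array([-3.14071470e+00, -5.95152467e-05,  3.74854529e-01]), 'wrist_force': array([-0.05346552, -0.4859099 ,  0.18246489]), 'moment': array([ 0.06085405, -0.02743187, -0.03921997]), 'finger_force': 0.0, 'finger_gap': 94.15470525792846} 18.8
```

View pics/top0.png

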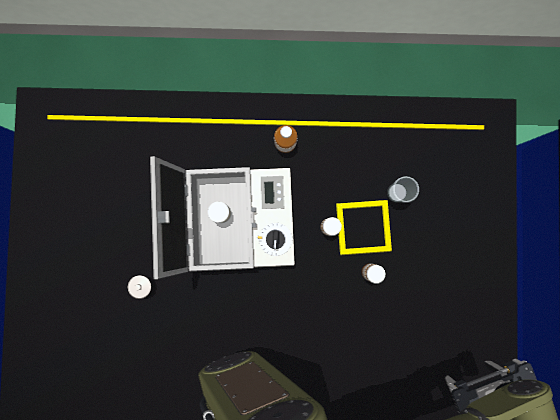

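View pics/scene0.png

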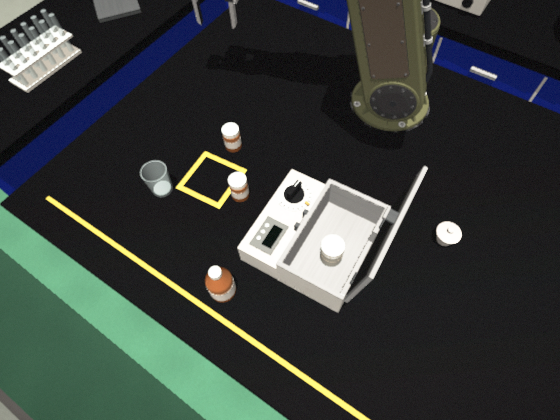

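```bash
cat > m.py <<'E'
from h import *
import pickle,sys
T=pickle.load(open("top0.pkl","rb"));S=pickle.load(open("scene0.pkl","rb"))
def tri(a,b):
    A=np.zeros((3,3));y=np.zeros(3)
    for c,(u,v) in((T,a),(S,b)):
        d=ray(c,u,v);d/=np.linalg.norm(d);P=np.eye(3)-np.outer(d,d);A+=P;y+=P@c["o"]
    p=np.linalg.solve(A,y);e=np.abs(np.array(proj(T,p))-a).max();return p,e
def blobs(c,mask,lo=30,hi=4000):
    n,l,s,ce=cv2.connectedComponentsWithStats(mask.astype(np.uint8)*255)
    return [(ce[i].round(1),s[i][2:].tolist()) for i in range(1,n) if lo<s[i][4]<hi]
def hsv(c): return cv2.cvtColor(c["frame"],cv2.COLOR_BGR2HSV).astype(int)
if __name__=="__main__":
    for nm,c in(("T",T),("S",S)):
        h=hsv(c);P=cloud(c)
        print(nm,"white",[(b[0].tolist(),b[1],P[int(b[0][1]),int(b[0][0])].round().tolist()) for b in blobs(c,(h[...,1]<45)&(h[...,2]>190),60)])
        ym=(h[...,0]>22)&(h[...,0]<34)&(h[...,1]>150)&(h[...,2]>120)
        for k in cv2.findContours(ym.astype(np.uint8)*255,cv2.RETR_CCOMP,cv2.CHAIN_APPROX_NONE)[0]:
            if cv2.contourArea(k)>800:
                q=np.array([onz(c,u,v,0)[:2] for u,v in k[:,0]],np.float32); print("yellow",cv2.minAreaRect(q))
        w=(h[...,1]<60)&(h[...,2]>120)
        for z,t in((80,3),(110,2.5)):
            m=(abs(P[...,2]-z)<t)&(P[...,0]>300)&(P[...,0]<750)&(P[...,1]>-120)&(P[...,1]<300)&w
            n,l,s,ce=cv2.connectedComponentsWithStats(m.astype(np.uint8)*255);i=1+s[1:,4].argmax()
            print(z,s[i][4],cv2.minAreaRect(P[l==i][:,:2].astype(np.float32)))
        print("dialz")
    for n,c,b in(("t",T,(240,155,310,280)),("s",S,(225,155,345,285))):
        f=c["frame"][b[1]:b[3],b[0]:b[2]];cv2.imwrite(f"pics/{n}d.png",cv2.resize(f,None,fx=4.5,fy=4.5,interpolation=cv2.INTER_CUBIC))
E
python3 m.py
```

```text
T white [([285.7, 131.1], [12, 11, 100], [802.0, -55.0, 127.0]), ([154.0, 218.2], [7, 122, 405], [554.0, 237.0, 299.0]), ([395.2, 193.3], [15, 16, 77], [646.0, -361.0, 92.0]), ([331.6, 225.7], [18, 18, 256], [555.0, -188.0, 79.0]), ([375.6, 273.5], [18, 18, 260], [425.0, -311.0, 80.0]), ([138.9, 286.3], [23, 22, 392], [373.0, 343.0, 63.0])]
yellow ((554.147705078125, -294.09796142578125), (151.7693328857422, 153.04151916503906), 5.392137050628662)
yellow ((554.1103515625, -294.07666015625), (124.0041275024414, 122.51900482177734), 5.3457722663879395)
yellow ((860.9531860351562, 3.37127685546875), (1302.06787109375, 13.562729835510254), 89.97581481933594)
80 2252 ((574.2244873046875, -24.06517791748047), (269.48095703125, 111.6866683959961), 3.7965948581695557)
110 554 ((559.8470458984375, 109.79486083984375), (259.6839599609375, 183.20449829101562), 3.741145133972168)
dialz
S white [([34.3, 50.8], [72, 50, 1119], [517.0, -1051.0, 91.0]), ([44.6, 68.6], [71, 44, 647], [523.0, -1049.0, 22.0]), ([483.2, 72.0], [26, 11, 71], [-459.0, 198.0, -128.0]), ([229.6, 129.5], [18, 16, 220], [427.0, -315.0, 78.0]), ([397.4, 223.1], [59, 113, 596], [570.0, 236.0, 297.0]), ([236.8, 179.8], [19, 18, 259], [554.0, -194.0, 77.0]), ([161.6, 187.4], [16, 14, 184], [674.0, -363.0, 51.0]), ([448.7, 232.3], [26, 23, 448], [378.0, 342.0, 53.0]), ([214.3, 272.1], [13, 14, 146], [803.0, -58.0, 128.0])]
80 2419 ((576.0875244140625, -26.873558044433594), (269.9206848144531, 107.74871063232422), 5.020751476287842)
110 1261 ((565.8252563476562, 112.68812561035156), (272.5999450683594, 179.4185333251953), 4.00062370300293)
dialz
```

View pics/td.png

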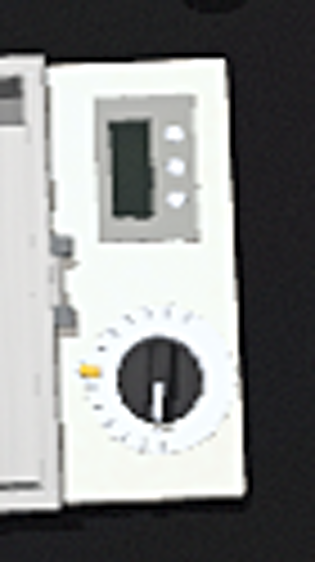

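```bash
python3 - <<'E'
from m import *
for a,b in(((331.6,225.7),(236.8,179.8)),((375.6,273.5),(229.6,129.5))):
    print(tri(a,b), onz(T,*a,80),onz(S,*b,80))
for c in(T,S):
    P=cloud(c);m=(abs(P[...,2]-92)<5)&(abs(P[...,0]-585)<60)&(abs(P[...,1]-120)<50)
    bl=blobs(c,m,60);q=P[m][:,:2].astype(np.float32);print("pot",bl,cv2.minEnclosingCircle(q),np.median(P[m],0))
    h=hsv(c);mk=(h[...,0]>10)&(h[...,0]<35)&(h[...,1]>110)&(h[...,2]>110)&(abs(P[...,0]-520)<70)&(abs(P[...,1]+30)<70)&(P[...,2]>60)
    for b in blobs(c,mk,3): print("mk",b,onz(c,*b[0],85),P[mk].mean(0))
y=.07;o=np.array([565,115.5]);d=o+R.from_euler('z',y).as_matrix()[:2,:2]@[-62,-148];print("dial",d)
E
```

```text
(array([ 553.14648   , -190.97955336,   74.67428555]), np.float64(0.1661887366598762)) [ 552.63111786 -189.86326124   80.        ] [ 555.9554913  -188.73982554   80.        ]
(array([ 423.91871936, -315.21323151,   73.11785375]), np.float64(0.2426584741527904)) [ 423.95979393 -312.97342887   80.        ] [ 428.55302358 -311.47055106   80.        ]
pot [(array([218.1, 211.5]), [21, 20, 331])] ((584.5257568359375, 122.74301147460938), 28.742084503173828) [584.84984757 122.91315261  92.50912272]
mk (array([259.3, 237.2]), [4, 3, 10]) [516.43655634   8.79249557  85.        ] [516.04992474 -26.47330075 867.28623597]
pot [(array([332.7, 245.5]), [24, 22, 410])] ((584.58837890625, 123.8437271118164), 29.37156867980957) [585.99764365 123.95969839  90.13107062]
mk (array([306.8, 203.2]), [3, 3, 5]) [517.74349173   7.51236831  85.        ] [519.68347211   8.62546814  88.78293099]
dial [513.50337939 -36.47400457]
```

```bash
cat > go.py <<'E'
import sys
from h import *
def rel(x,y,z,yaw):
    s=manip.read_state();p=s["eef_pos"];e=s["eef_rot"];M=R.from_euler('xyz',e).as_matrix()
    d=M.T@(np.array([x,y,z])-p)/1000; t=-(yaw-e[2]); t=(t+np.pi)%(2*np.pi)-np.pi
    return d.round(4).tolist()+[round(t,4)]
if __name__=="__main__":
    for a in sys.argv[1:]: print(a,rel(*map(float,a.split(','))))
    s=manip.read_state();print(s["clock"],s["eef_pos"].round(1),s["eef_rot"].round(3),s["finger_gap"].round(1))
E
python3 go.py 393,-195,300,1.0 585,123,300,1.64
```

```text
393,-195,300,1.0 [0.2943, -0.2245, -0.0948, np.float64(-0.6251)]
585,123,300,1.64 [0.5894, -0.4502, -0.0945, np.float64(-1.2651)]Traceback (most recent call last):
  File "go.py", line 9, in <module>
    s=manip.read_state();print(s["clock"],s["eef_pos"].round(1),s["eef_rot"].round(3),s["finger_gap"].round(1))
                                                                                      ^^^^^^^^^^^^^^^^^^^^^
AttributeError: 'float' object has no attribute 'round'
```

Call:
move_arm(moves=[[0,0,-0.05,0],[0.0,0.0,-0.095,0],[0.589,-0.45,-0.0945,-1.265],[0.589,-0.45,-0.0945,-1.265],[0.589,-0.45,-0.0945,-1.265],[0.589,-0.45,-0.0945,-1.265],[0.589,-0.45,-0.0945,-1.265],[0.589,-0.45,-0.0945,-1.265],[0.589,-0.45,-0.0945,-1.265],[0.589,-0.45,-0.0945,-1.265],[0.589,-0.45,-0.0945,-1.265],[0.589,-0.45,-0.0945,-1.265]], jaw=0.094, squeeze=15)

```text
clock: 1.35
eef_pos: [460.5, -81.8, 300.1]
eef_rot: [3.141, 0.0, 1.642]
wrist_force: [0.2, -0.5, 0.1]
finger_gap: 93.8
finger_force: 0.0
```

```bash
sed -i 's/s\["finger_gap"\].round(1)/s["finger_gap"]/' go.py; python3 go.py 585,123,300,1.64
```

```text
585,123,300,1.64 [0.1954, 0.1388, 0.0001, np.float64(0.0024)]
1.35 [460.5 -81.8 300.1] [3.141 0.    1.642] 93.83423539442423
```

Call:
move_arm(moves=[[0.1955,0.139,0,0.002],[0.1955,0.139,0,0.002],[0.1955,0.139,0,0.002],[0.1955,0.139,0,0.002],[0.1955,0.139,0,0.002],[0.1955,0.139,0,0.002],[0.1955,0.139,0,0.002],[0.1955,0.139,0,0.002]])

```text
clock: 2.15
eef_pos: [584.8, 119.9, 300.2]
eef_rot: [-3.141, 0.0, 1.637]
wrist_force: [0.8, 0.4, -0.1]
finger_gap: 94.2
finger_force: 0.0
```

```bash
python3 - <<'E'
from h import *
a=cam("scene")["frame"];b=cam("wrist")
im=np.hstack([cv2.resize(a,(400,300)),cv2.resize(b["frame"],(400,300))]);t=cam("top")["frame"]
im=np.vstack([im,np.hstack([cv2.resize(t,(400,300)),np.zeros((300,400,3),np.uint8)])]);cv2.imwrite("pics/a1.png",im)
P=cloud(b);m=(abs(P[...,2]-92)<5)&(abs(P[...,0]-585)<70)&(abs(P[...,1]-120)<60)
print(cv2.minEnclosingCircle(P[m][:,:2].astype(np.float32)),np.median(P[m],0))
E
python3 go.py 585,123,46,1.64
```

```text
((584.2630615234375, 120.77764892578125), 28.889299392700195) [584.47588664 121.92272163  92.32080628]
585,123,46,1.64 [0.0032, 0.0001, 0.2546, np.float64(-0.0035)]
2.3 [584.9 119.8 300.6] [ 3.141 -0.     1.636] 93.93157657149965
```

View pics/a1.png

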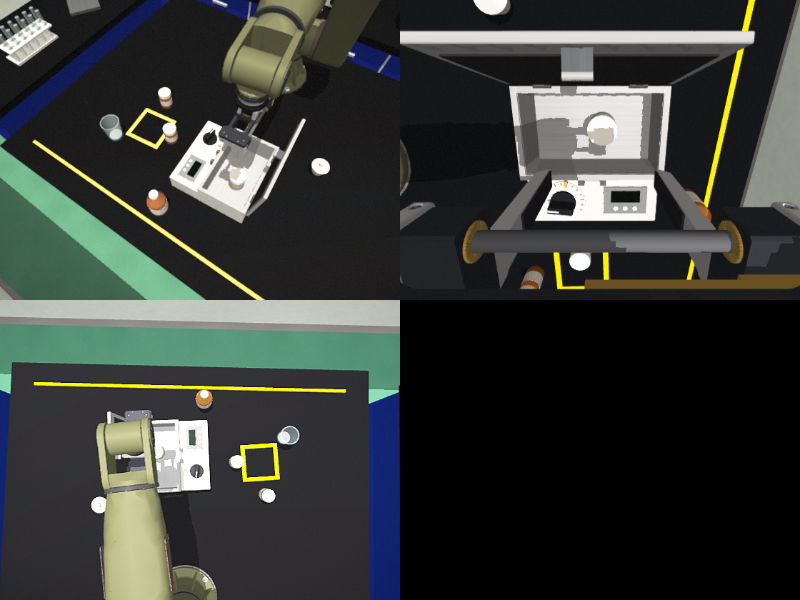

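Call:
move_arm(moves=[[0.0025,0,0.05,0],[0.0025,0,0.1,0],[0.0025,0,0.15,0],[0.0025,0,0.18,0],[0.0025,0,0.21,0],[0.0025,0,0.24,0],[0.0025,0,0.255,0],[0.0025,0,0.255,0]])

```text
clock: 3.1
eef_pos: [584.1, 122.6, 43.8]
eef_rot: [-3.139, 0.0, 1.637]
wrist_force: [-0.5, 0.3, 0.9]
finger_gap: 93.9
finger_force: 0.0
```

Call:
move_arm(moves=[[0,0,0,0],[0,0,0,0],[0,0,0,0],[0,0,0,0],[0,0,0,0],[0,0,0,0],[0,0,0,0],[0,0,0,0]], jaw=0.04, squeeze=15)

```text
clock: 3.9
eef_pos: [585.1, 123.3, 45.5]
eef_rot: [3.141, -0.0, 1.638]
wrist_force: [-2.1, -0.1, 5.5]
finger_gap: 57.8
finger_force: 15.0
```

Call:
move_arm(moves=[[0,0,-0.03,0],[0,0,-0.07,0],[0,0,-0.11,0],[0,0,-0.15,0],[0,0,-0.19,0],[0,0,-0.19,0],[-0.03,-0.004,-0.19,0],[-0.07,-0.01,-0.19,0],[-0.11,-0.016,-0.19,0],[-0.15,-0.021,-0.19,0],[-0.19,-0.027,-0.19,0],[-0.22,-0.031,-0.19,0]])

```text
clock: 5.1
eef_pos: [568.1, -100.5, 234.0]
eef_rot: [-3.14, -0.0, 1.637]
wrist_force: [0.6, 0.6, -1.3]
finger_gap: 57.6
finger_force: 15.0
```

```bash
python3 go.py 554,-294,235,1.64 554,-294,27,1.64
```

```text
554,-294,235,1.64 [-0.1921, -0.0268, -0.001, np.float64(-0.0032)]
554,-294,27,1.64 [-0.1922, -0.0265, 0.207, np.float64(-0.0032)]
5.1 [ 568.1 -100.5  234. ] [-3.14  -0.     1.637] 57.598583287166875
```

Call:
move_arm(moves=[[-0.04,-0.006,0,0],[-0.08,-0.011,0,0],[-0.12,-0.017,0,0],[-0.16,-0.022,0,0],[-0.192,-0.0265,0,0],[-0.192,-0.0265,0,0],[-0.192,-0.0265,0.05,0],[-0.192,-0.0265,0.1,0],[-0.192,-0.0265,0.15,0],[-0.192,-0.0265,0.18,0],[-0.192,-0.0265,0.195,0],[-0.192,-0.0265,0.2,0]])

```text
clock: 6.3
eef_pos: [554.8, -291.0, 33.6]
eef_rot: [-3.14, -0.001, 1.638]
wrist_force: [0.2, -0.0, -0.8]
finger_gap: 57.6
finger_force: 15.0
```

Call:
move_arm(moves=[[0,0,0.002,0],[0,0,0.004,0],[0,0,0.006,0],[0,0,0.006,0]])

```text
clock: 6.7
eef_pos: [555.4, -291.8, 29.7]
eef_rot: [3.141, 0.001, 1.638]
wrist_force: [-0.4, 0.3, -1.2]
finger_gap: 58.0
finger_force: 15.0
```

Call:
move_arm(moves=[[0,0,0.001,0],[0,0,0.002,0],[0,0,0.003,0],[0,0,0.003,0],[0,0,0.003,0]])

```text
clock: 7.2
eef_pos: [555.2, -291.7, 26.1]
eef_rot: [-3.142, -0.0, 1.638]
wrist_force: [-0.6, -0.5, -0.9]
finger_gap: 57.5
finger_force: 15.0
```

Call:
move_arm(moves=[[0,0,0.001,0],[0,0,0.001,0],[0,0,0.001,0],[0,0,0.001,0],[0,0,-0.03,0],[0,0,-0.08,0],[0,0,-0.13,0],[0,0,-0.17,0],[0,0,-0.21,0],[0,0,-0.21,0]], jaw=0.094)

```text
clock: 8.2
eef_pos: [556.5, -292.5, 242.4]
eef_rot: [3.134, 0.005, 1.638]
wrist_force: [0.4, -0.1, 0.1]
finger_gap: 93.6
finger_force: 0.0
```

```bash
cat > jars.py <<'E'
from m import *
T=cam("top");S=cam("scene");W=cam("wrist");import m;m.T=T;m.S=S
for n,c in(("T",T),("S",S),("W",W)):
    P=cloud(c)
    for z in (80,72,100,92):
        msk=(abs(P[...,2]-z)<3.5)&(P[...,0]>250)&(P[...,1]<250)&(hsv(c)[...,1]<60)&(hsv(c)[...,2]>120)
        k,l,s,ce=cv2.connectedComponentsWithStats(msk.astype(np.uint8))
        for i in range(1,k):
            if s[i][4]>90:
                (x,y),r=cv2.minEnclosingCircle(P[l==i][:,:2].astype(np.float32))
                if 15<r<35: print(n,z,round(x,1),round(y,1),"r",round(r,1),"medz",np.median(P[l==i][:,2]).round(1))
E
python3 jars.py; python3 go.py 424,-314,237,1.64 424,-314,45,1.64
```

```text
T 80 552.5 -190.9 r 24.4 medz 80.2
T 72 556.4 -290.3 r 28.6 medz 72.1
S 80 424.3 -312.4 r 25.0 medz 78.4
S 80 554.1 -189.9 r 25.1 medz 78.3
S 72 557.0 -289.9 r 28.9 medz 70.3
W 80 552.8 -193.7 r 24.9 medz 80.4
W 80 424.3 -316.3 r 24.9 medz 80.3
W 80 653.5 -415.8 r 21.2 medz 80.2
W 72 556.2 -293.9 r 28.8 medz 72.4
W 72 652.1 -415.3 r 20.9 medz 72.0
424,-314,237,1.64 [-0.0136, -0.1321, -0.0017, np.float64(-0.0022)]
424,-314,45,1.64 [-0.0137, -0.132, 0.1903, np.float64(-0.0022)]
8.35 [ 554.9 -291.6  235.2] [-3.141e+00 -1.000e-03  1.638e+00] 94.05740644578599
```

Call:
move_arm(moves=[[-0.0045,-0.04,0,0],[-0.009,-0.08,0,0],[-0.0136,-0.12,0,0],[-0.0136,-0.132,0,0],[-0.0136,-0.132,0.05,0],[-0.0136,-0.132,0.1,0],[-0.0136,-0.132,0.14,0],[-0.0136,-0.132,0.17,0],[-0.0136,-0.132,0.195,0],[-0.0136,-0.132,0.204,0],[-0.0136,-0.132,0.204,0],[-0.0136,-0.132,0.204,0]])

```text
clock: 9.55
eef_pos: [424.9, -314.3, 32.9]
eef_rot: [3.141, 0.001, 1.638]
wrist_force: [0.7, -0.2, 0.1]
finger_gap: 94.0
finger_force: 0.0
```

Call:
move_arm(moves=[[0,0,0,0],[0,0,0,0],[0,0,0,0],[0,0,0,0],[0,0,0,0],[0,0,0,0],[0,0,0,0],[0,0,0,0]], jaw=0.035)

```text
clock: 10.35
eef_pos: [424.4, -314.1, 32.2]
eef_rot: [-3.142, -0.0, 1.638]
wrist_force: [-0.8, 0.3, 0.2]
finger_gap: 49.8
finger_force: 15.0
```

Call:
move_arm(moves=[[0,0,-0.03,0],[0,0,-0.07,0],[0,0,-0.11,0],[0,0,-0.15,0],[0,0,-0.19,0],[0,0,-0.21,0],[0,0,-0.21,0],[0,0,-0.21,0]])

```text
clock: 11.15
eef_pos: [424.2, -313.9, 240.9]
eef_rot: [-3.141, -0.001, 1.638]
wrist_force: [-0.7, -0.3, -1.4]
finger_gap: 49.9
finger_force: 15.0
```

```bash
python3 go.py 520,112.4,240,1.64 610,118.6,240,1.64
```

```text
520,112.4,240,1.64 [0.4189, 0.1242, 0.0011, np.float64(-0.0022)]
610,118.6,240,1.64 [0.4191, 0.2144, 0.0011, np.float64(-0.0022)]
11.15 [ 424.2 -313.9  240.9] [-3.141e+00 -1.000e-03  1.638e+00] 49.917458179469406
```

Call:
move_arm(moves=[[0.035,0.018,0,0],[0.076,0.039,0,0],[0.117,0.06,0,0],[0.158,0.081,0,0],[0.199,0.102,0,0],[0.24,0.123,0,0],[0.281,0.144,0,0],[0.322,0.165,0,0],[0.363,0.186,0,0],[0.395,0.202,0,0],[0.419,0.214,0,0],[0.419,0.214,0,0]])

```text
clock: 12.35
eef_pos: [609.7, 121.1, 238.9]
eef_rot: [-3.138, -0.0, 1.641]
wrist_force: [-0.9, -0.1, -1.9]
finger_gap: 49.4
finger_force: 15.0
```

```bash
python3 go.py 610,118.6,55,1.64 
```

```text
610,118.6,55,1.64 [-0.0026, 0.0008, 0.1839, np.float64(0.0008)]
12.35 [609.7 121.1 238.9] [-3.138 -0.     1.641] 49.3928383070836
```

Call:
move_arm(moves=[[0,0,0.04,0],[0,0,0.08,0],[0,0,0.12,0],[0,0,0.15,0],[0,0,0.17,0],[0,0,0.18,0],[0,0,0.184,0],[0,0,0.186,0],[0,0,0.187,0],[0,0,0.187,0]])

```text
clock: 13.35
eef_pos: [610.2, 118.3, 55.8]
eef_rot: [3.14, -0.0, 1.638]
wrist_force: [-0.1, -0.1, -0.9]
finger_gap: 49.5
finger_force: 15.0
```

Call:
move_arm(moves=[[0,0,0.001,0],[0,0,0.002,0],[0,0,0.003,0],[0,0,0.003,0],[0,0,0.003,0]])

```text
clock: 13.85
eef_pos: [609.9, 118.3, 52.2]
eef_rot: [3.141, -0.0, 1.638]
wrist_force: [0.6, 0.4, 0.1]
finger_gap: 49.8
finger_force: 15.0
```

Call:
move_arm(moves=[[0,0,0,0],[0,0,0,0],[0,0,0,0],[0,0,0,0],[0,0,-0.03,0],[0,0,-0.07,0],[0,0,-0.11,0],[0,0,-0.15,0],[0,0,-0.185,0],[0,0,-0.185,0]], jaw=0.072)

```text
clock: 14.85
eef_pos: [611.3, 118.5, 242.6]
eef_rot: [3.133, -0.001, 1.638]
wrist_force: [-0.4, 1.0, 0.8]
finger_gap: 72.0
finger_force: 0.0
```

```bash
python3 jars.py; python3 go.py 553,-191.5,240,1.64
```

```text
T 80 552.6 -191.5 r 24.8 medz 80.3
T 72 556.4 -291.4 r 28.7 medz 72.1
S 80 553.6 -189.6 r 25.3 medz 78.3
S 72 558.1 -290.2 r 29.6 medz 70.4
S 100 611.0 119.3 r 24.8 medz 98.4
W 80 467.6 -15.1 r 34.2 medz 80.5
W 80 552.0 -179.2 r 20.5 medz 79.8
W 72 553.0 -184.0 r 23.0 medz 71.9
W 100 611.1 115.9 r 24.9 medz 100.3
553,-191.5,240,1.64 [-0.3052, -0.0771, -0.0038, np.float64(-0.0023)]
15.0 [609.5 118.2 236.1] [-3.14   0.     1.638] 72.00126368383425
```

Call:
move_arm(moves=[[-0.04,-0.01,0,0],[-0.085,-0.0215,0,0],[-0.13,-0.033,0,0],[-0.175,-0.044,0,0],[-0.22,-0.0555,0,0],[-0.26,-0.0655,0,0],[-0.29,-0.0735,0,0],[-0.305,-0.077,0,0],[-0.305,-0.077,0,0],[-0.305,-0.077,0,0]], jaw=0.094)

```text
clock: 16.0
eef_pos: [553.6, -190.1, 236.5]
eef_rot: [-3.141, -0.001, 1.638]
wrist_force: [-0.5, -0.1, -1.0]
finger_gap: 94.3
finger_force: 0.0
```

Call:
move_arm(moves=[[0,0,0.04,0],[0,0,0.08,0],[0,0,0.12,0],[0,0,0.16,0],[0,0,0.19,0],[0,0,0.203,0],[0,0,0.205,0],[0,0,0.205,0]])

```text
clock: 16.8
eef_pos: [554.2, -190.8, 33.2]
eef_rot: [3.14, 0.001, 1.639]
wrist_force: [0.8, 0.0, 0.4]
finger_gap: 93.9
finger_force: 0.0
```

Call:
move_arm(moves=[[0,0,0,0],[0,0,0,0],[0,0,0,0],[0,0,0,0],[0,0,0,0],[0,0,0,0],[0,0,0,0],[0,0,0,0]], jaw=0.035)

```text
clock: 17.6
eef_pos: [553.4, -191.2, 32.2]
eef_rot: [-3.141, -0.0, 1.638]
wrist_force: [-2.0, -0.7, 2.0]
finger_gap: 49.7
finger_force: 15.0
```

Call:
move_arm(moves=[[0,0,-0.03,0],[0,0,-0.07,0],[0,0,-0.11,0],[0,0,-0.15,0],[0,0,-0.19,0],[0,0,-0.21,0],[0,0,-0.21,0],[0,0,-0.21,0]])

```text
clock: 18.4
eef_pos: [553.2, -191.1, 240.8]
eef_rot: [-3.14, -0.001, 1.638]
wrist_force: [0.6, 0.3, -2.2]
finger_gap: 49.5
finger_force: 15.0
```

```bash
python3 go.py 520,112.4,240,1.64
```

```text
520,112.4,240,1.64 [0.305, -0.0128, 0.001, np.float64(-0.0023)]
18.4 [ 553.2 -191.1  240.8] [-3.140e+00 -1.000e-03  1.638e+00] 49.51295634438524
```

Call:
move_arm(moves=[[0.04,-0.002,0,0],[0.085,-0.004,0,0],[0.13,-0.006,0,0],[0.175,-0.008,0,0],[0.22,-0.01,0,0],[0.26,-0.011,0,0],[0.29,-0.012,0,0],[0.305,-0.013,0,0],[0.305,-0.013,0,0],[0.305,-0.013,0,0]])

```text
clock: 19.4
eef_pos: [520.0, 111.5, 241.2]
eef_rot: [-3.14, 0.0, 1.638]
wrist_force: [0.2, 0.0, -0.9]
finger_gap: 49.9
finger_force: 15.0
```

Call:
move_arm(moves=[[0,0,0.04,0],[0,0,0.08,0],[0,0,0.12,0],[0,0,0.15,0],[0,0,0.17,0],[0,0,0.18,0],[0,0,0.184,0],[0,0,0.187,0],[0,0,0.188,0],[0,0,0.189,0],[0,0,0.189,0]])

```text
clock: 20.5
eef_pos: [520.3, 112.3, 53.6]
eef_rot: [3.141, -0.0, 1.638]
wrist_force: [-0.9, -0.4, -0.5]
finger_gap: 49.7
finger_force: 15.0
```

Call:
move_arm(moves=[[0,0,0.001,0],[0,0,0.0015,0],[0,0,0.0015,0]])

```text
clock: 20.8
eef_pos: [520.2, 112.3, 52.1]
eef_rot: [3.141, -0.0, 1.638]
wrist_force: [-1.5, -0.2, 5.0]
finger_gap: 50.0
finger_force: 15.0
```

Call:
move_arm(moves=[[0,0,0,0],[0,0,0,0],[0,0,0,0],[0,0,0,0],[0,0,-0.03,0],[0,0,-0.07,0],[0,0,-0.11,0],[0,0,-0.15,0],[0,0,-0.2,0],[0,0,-0.25,0],[0,0,-0.28,0],[0,0,-0.28,0]], jaw=0.072)

```text
clock: 22.0
eef_pos: [520.9, 112.4, 336.0]
eef_rot: [3.134, -0.001, 1.638]
wrist_force: [0.8, 0.8, -1.4]
finger_gap: 72.5
finger_force: 0.0
```

```bash
cat > lid.py <<'E'
from h import *
O=np.array([565,115.5]);c,s=np.cos(.07),np.sin(.07);B=np.array([[c,-s],[s,c]])
for n in("scene","top"):
    C=cam(n);P=cloud(C);q=P.copy();q[...,:2]=(P[...,:2]-O)@B
    hsv=cv2.cvtColor(C["frame"],cv2.COLOR_BGR2HSV)
    m=(abs(q[...,0])<136)&(q[...,1]>-110)&(q[...,1]<230)&(q[...,2]>114)&(q[...,2]<320)&(hsv[...,1]<60)
    a=q[m]; 
    if len(a): 
        th=np.arctan2(a[:,2]-113,88-a[:,1]);r=np.hypot(a[:,2]-113,88-a[:,1])
        k=(r>150)&(r<205); print(n,k.sum(),"th pct",np.percentile(th[k],[5,25,50,75,95]).round(3),"rmax",np.percentile(r[k],95).round())
E
python3 jars.py; python3 lid.py; python3 go.py 551,315,330,1.64; python3 - <<'E'
import numpy as np
c,s=np.cos(.07),np.sin(.07)
for b in((0,205),(0,160)):print(565+c*b[0]-s*b[1],115.5+s*b[0]+c*b[1])
E
```

```text
T 72 556.3 -291.9 r 28.7 medz 72.0
T 100 521.6 111.7 r 24.5 medz 100.5
S 72 558.2 -290.4 r 29.7 medz 70.3
S 100 522.5 113.5 r 24.8 medz 98.5
S 100 626.9 148.3 r 24.8 medz 98.5
W 72 555.4 -286.7 r 27.5 medz 72.2
W 100 625.5 145.6 r 24.8 medz 100.3
W 100 521.3 109.8 r 25.1 medz 100.4
scene 1232 th pct [1.628 1.72  1.729 1.753 1.773] rmax 190.0
top 785 th pct [0.017 1.71  1.718 1.726 1.757] rmax 192.0
551,315,330,1.64 [0.2003, 0.0447, -0.0001, np.float64(-0.0022)]
22.25 [519.8 112.2 330.1] [-3.139  0.     1.638] 71.960615221705
550.6617162958058 319.9979550519223
553.8091444259948 275.1081600405247
```

Call:
move_arm(moves=[[0,0,-0.02,0],[0.035,0.0095,-0.02,0],[0.075,0.0205,-0.02,0],[0.115,0.0315,-0.02,0],[0.15,0.041,-0.02,0],[0.165,0.045,-0.02,0],[0.165,0.045,-0.02,0],[0.165,0.045,0.01,0],[0.165,0.045,0.04,0],[0.165,0.045,0.06,0],[0.165,0.045,0.07,0],[0.165,0.045,0.07,0]], jaw=0)

```text
clock: 23.45
eef_pos: [553.6, 279.0, 260.5]
eef_rot: [-3.14, 0.001, 1.637]
wrist_force: [0.5, -0.4, 0.7]
finger_gap: 0.6
finger_force: 0.0
```

```bash
python3 - <<'E'
from h import *
S=cam("scene");W=cam("wrist");cv2.imwrite("pics/l1.png",np.hstack([cv2.resize(S["frame"],(400,300)),cv2.resize(W["frame"],(400,300))]))
E
python3 go.py
```

```text
23.55 [554.2 279.5 262.7] [ 3.14  -0.     1.637] 0.16212859741626842
```

View pics/l1.png

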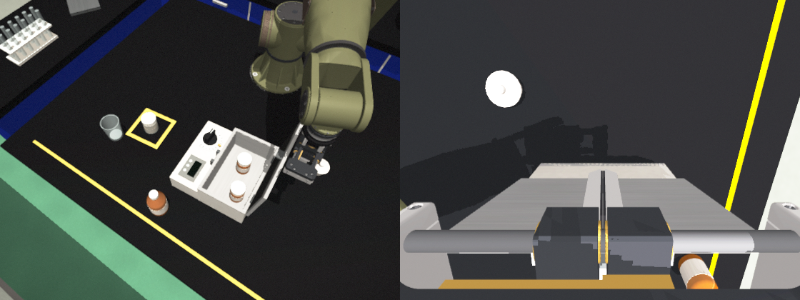

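Call:
move_arm(moves=[[-0.02,0,0,0],[-0.04,0,0,0],[-0.058,0,0,0],[-0.071,0,0,0],[-0.084,0,0,0],[-0.099,0,0.003,0],[-0.113,0,0.006,0],[-0.127,0,0.012,0],[-0.141,0,0.018,0],[-0.153,0,0.026,0],[-0.165,0,0.035,0],[-0.165,0,0.035,0]])

```text
clock: 24.75
eef_pos: [564.5, 113.6, 224.8]
eef_rot: [-3.139, 0.001, 1.636]
wrist_force: [-0.2, 0.1, 0.1]
finger_gap: 0.3
finger_force: 0.0
```

```bash
python3 lid.py; python3 go.py
```

```text
scene 848 th pct [0.796 0.819 0.825 0.831 0.841] rmax 188.0
top 994 th pct [0.016 0.796 0.822 0.831 0.84 ] rmax 191.0
24.85 [564.8 115.  226.2] [-3.141  0.     1.637] 0.014890183812366899
```

Call:
move_arm(moves=[[-0.011,0,0.01,0],[-0.021,0,0.0215,0],[-0.029,0,0.034,0],[-0.037,0,0.047,0],[-0.041,0,0.058,0],[-0.0455,0,0.068,0],[-0.0475,0,0.075,0],[-0.0495,0,0.08,0],[-0.0495,0,0.08,0],[-0.0495,0,0.08,0]])

```text
clock: 25.85
eef_pos: [568.3, 66.0, 146.8]
eef_rot: [3.141, 0.0, 1.638]
wrist_force: [0.7, 0.2, -1.0]
finger_gap: 0.6
finger_force: 0.0
```

Call:
move_arm(moves=[[0,0,-0.02,0],[-0.02,0,-0.02,0],[-0.036,0,-0.02,0],[-0.036,0,-0.02,0]])

```text
clock: 26.25
eef_pos: [570.7, 28.4, 166.5]
eef_rot: [-3.142, 0.0, 1.636]
wrist_force: [-0.6, 0.6, -0.7]
finger_gap: 0.4
finger_force: 0.0
```

```bash
python3 lid.py; python3 go.py; python3 jars.py
```

```text
scene 1457 th pct [0.183 0.193 0.199 0.207 0.221] rmax 185.0
top 164 th pct [0.194 0.205 0.213 0.222 0.23 ] rmax 188.0
26.35 [570.6  29.9 166.4] [-3.141 -0.     1.637] 0.6201775390319775
T 72 556.1 -291.8 r 29.0 medz 71.9
S 72 558.1 -289.9 r 29.5 medz 70.3
W 80 545.7 -36.1 r 18.7 medz 83.0
```

Call:
move_arm(moves=[[0,0,0.01,0],[0,0,0.018,0],[0,0,0.024,0],[0,0,0.03,0],[0,0,0.035,0],[0,0,0.038,0],[0,0,0.041,0],[0,0,0.043,0],[0,0,0.043,0],[0,0,0.043,0]])

```text
clock: 27.5
eef_pos: [570.6, 30.0, 123.4]
eef_rot: [-3.141, -0.0, 1.638]
wrist_force: [-0.7, 0.5, 0.7]
finger_gap: 0.7
finger_force: 0.0
```

```bash
python3 lid.py; python3 go.py
```

```text
scene 1490 th pct [0.035 0.046 0.055 0.541 0.747] rmax 198.0
top 196 th pct [0.041 0.053 0.063 0.075 0.704] rmax 192.0
27.6 [570.6  30.1 123.5] [-3.141 -0.     1.638] 0.4351471058055751
```

Call:
move_arm(moves=[[0,0,0.001,0],[0,0,0.002,0],[0,0,0.002,0],[0,0,0.002,0]])

```text
clock: 28.0
eef_pos: [570.8, 30.0, 123.1]
eef_rot: [3.141, 0.0, 1.638]
wrist_force: [-7.0, -0.7, 14.9]
finger_gap: 0.2
finger_force: 7.6
```

Call:
move_arm(moves=[[0,0,-0.02,0],[0,0,-0.06,0],[0,0,-0.1,0],[-0.03,-0.02,-0.1,0],[-0.07,-0.04,-0.1,0],[-0.12,-0.06,-0.1,0],[-0.16,-0.06,-0.1,0],[-0.16,-0.06,-0.1,0]])

```text
clock: 28.8
eef_pos: [521.0, -137.8, 221.6]
eef_rot: [3.141, 0.001, 1.633]
wrist_force: [-0.1, -0.6, -0.2]
finger_gap: 0.1
finger_force: 0.0
```

```bash
python3 lid.py; python3 go.py; python3 - <<'E'
from h import *
W=cam("wrist");S=cam("scene");P=cloud(W)
f=W["frame"].copy();cv2.imwrite("pics/w3.png",f)
for c in(W,S):
    P=cloud(c);h=cv2.cvtColor(c["frame"],cv2.COLOR_BGR2HSV).astype(int)
    g=lambda z0:(abs(P[...,0]-513)<70)&(abs(P[...,1]+36)<65)&(P[...,2]>z0)&(P[...,2]<130)
    mk=(h[...,0]>10)&(h[...,0]<35)&(h[...,1]>90)&(h[...,2]>90)&g(60)
    if mk.any(): print("mk",mk.sum(),P[mk].mean(0).round(1))
    bar=g(110)&(h[...,2]<130)&(np.hypot(P[...,0]-513,P[...,1]+36)<32);
    if bar.any(): print("bar",bar.sum(),P[bar].mean(0).round(1),cv2.minAreaRect(P[bar][:,:2].astype(np.float32)))
    pl=(abs(P[...,2]-80)<4)&(abs(P[...,0]-574)<150)&(abs(P[...,1]+25)<80)&(h[...,2]>120)
    print("deck",cv2.minAreaRect(P[pl][:,:2].astype(np.float32)))
E
```

```text
scene 1580 th pct [0.032 0.042 0.049 0.057 0.066] rmax 186.0
top 1524 th pct [0.04  0.054 0.063 0.072 0.085] rmax 188.0
28.9 [ 521.4 -134.2  221.4] [-3.141 -0.     1.636] 0.6354341653911103
mk 109 [517.4   5.1  90.1]
bar 815 [514.9 -37.9 121.8] ((513.2178344726562, -37.5780029296875), (14.094865798950195, 49.55349349975586), 87.82530212402344)
deck ((574.9366455078125, -30.433452606201172), (269.630615234375, 101.46418762207031), 3.727877378463745)
bar 90 [520.1 -32.7 118.1] ((515.5062866210938, -33.85029602050781), (14.551901817321777, 46.73801040649414), 87.51483154296875)
deck ((574.8685913085938, -16.227020263671875), (269.7873840332031, 124.82132720947266), 3.743342876434326)
```

View pics/w3.png

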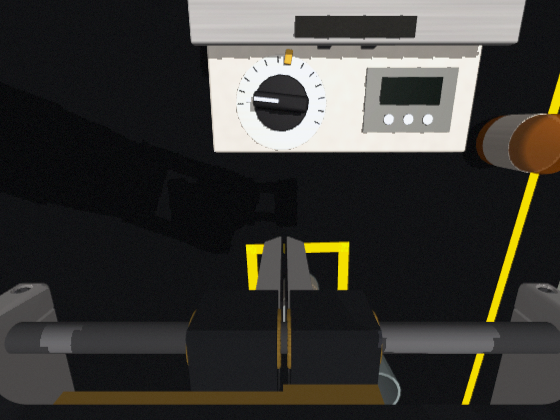

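```bash
python3 go.py 513.4,-37.3,221,3.103
```

```text
513.4,-37.3,221,3.103 [0.0959, -0.0017, 0.0005, np.float64(-1.4645)]
29.0 [ 521.6 -132.9  221.5] [-3.141 -0.     1.638] 0.5348972371442491
```

Call:
move_arm(moves=[[0.096,-0.0015,0,-1.465],[0.096,-0.0015,0,-1.465],[0.096,-0.0015,0,-1.465],[0.096,-0.0015,0,-1.465],[0.096,-0.0015,0,-1.465],[0.096,-0.0015,0,-1.465],[0.096,-0.0015,0,-1.465],[0.096,-0.0015,0,-1.465],[0.096,-0.0015,0,-1.465],[0.096,-0.0015,0,-1.465],[0.096,-0.0015,0,-1.465],[0.096,-0.0015,0,-1.465]], jaw=0.036)

```text
clock: 30.2
eef_pos: [513.6, -37.2, 221.6]
eef_rot: [3.142, 0.0, 3.101]
wrist_force: [-0.3, -0.4, -0.2]
finger_gap: 35.8
finger_force: 0.0
```

```bash
python3 go.py 513.4,-37.3,98,3.103;python3 - <<'E'
from h import *
c=cam("wrist");P=cloud(c);h=cv2.cvtColor(c["frame"],cv2.COLOR_BGR2HSV).astype(int)
bar=(np.hypot(P[...,0]-513,P[...,1]+37)<32)&(h[...,2]<130)&(P[...,2]>114)&(P[...,2]<128);print(bar.sum(),np.median(P[bar],0),cv2.minAreaRect(P[bar][:,:2].astype(np.float32)))
mk=(h[...,0]>10)&(h[...,0]<35)&(h[...,1]>90)&(h[...,2]>90)&(np.hypot(P[...,0]-513,P[...,1]+37)<60)&(P[...,2]>70)&(P[...,2]<110)
if mk.any():print("mk",mk.sum(),P[mk].mean(0))
E
```

```text
513.4,-37.3,98,3.103 [0.0002, -0.0001, 0.1236, np.float64(-0.0024)]
30.2 [513.6 -37.2 221.6] [3.142 0.    3.101] 35.83641236298666
627 [513.0157773  -37.73173589 122.00412917] ((512.7683715820312, -37.45078659057617), (13.030296325683594, 49.297115325927734), 87.77179718017578)
mk 72 [516.93924998   5.81124196  89.72325902]
```

Bar centred; descend, grip, turn.

Call:
move_arm(moves=[[0,0,0.04,0],[0,0,0.08,0],[0,0,0.105,0],[0,0,0.117,0],[0,0,0.122,0],[0,0,0.122,0],[0,0,0.122,0]])

```text
clock: 30.95
eef_pos: [514.3, -38.1, 100.9]
eef_rot: [-3.141, 0.002, 3.102]
wrist_force: [-0.1, -0.2, 0.1]
finger_gap: 36.2
finger_force: 0.0
```

Call:
move_arm(moves=[[0,0,0,0],[0,0,0,0],[0,0,0,0],[0,0,0,0],[0,0,0,0],[0,0,0,0]], jaw=0.008, squeeze=8)

```text
clock: 31.55
eef_pos: [513.9, -36.5, 100.1]
eef_rot: [3.139, 0.001, 3.103]
wrist_force: [0.3, 14.0, 2.7]
finger_gap: 14.0
finger_force: 8.0
```

Call:
move_arm(moves=[[0,0,0,0.14],[0,0,0,0.28],[0,0,0,0.42],[0,0,0,0.56],[0,0,0,0.7],[0,0,0,0.84],[0,0,0,0.98],[0,0,0,1.12],[0,0,0,1.26],[0,0,0,1.4],[0,0,0,1.53],[0,0,0,1.62]])

```text
clock: 32.75
eef_pos: [512.1, -38.0, 100.0]
eef_rot: [-3.138, 0.0, 1.478]
wrist_force: [-14.3, 0.3, 9.4]
finger_gap: 14.2
finger_force: 8.0
```

Call:
move_arm(moves=[[0,0,0,0],[0,0,0,0],[0,0,0,0],[0,0,0,0]])

```text
clock: 33.15
eef_pos: [512.1, -37.9, 99.9]
eef_rot: [-3.138, 0.0, 1.483]
wrist_force: [-14.4, 0.6, 12.1]
finger_gap: 13.8
finger_force: 8.0
```

Call:
move_arm(moves=[[0,0,0,0],[0,0,0,0],[0,0,0,0],[0,0,-0.03,0],[0,0,-0.07,0],[0,0,-0.11,0],[-0.04,0,-0.12,0],[-0.08,0,-0.12,0],[-0.1,0,-0.12,0],[-0.1,0,-0.12,0]], jaw=0.036)

```text
clock: 34.15
eef_pos: [504.6, -139.6, 219.6]
eef_rot: [3.141, 0.0, 1.48]
wrist_force: [0.7, 0.2, 0.4]
finger_gap: 35.8
finger_force: 0.0
```

```bash
python3 go.py; python3 jars.py; python3 lid.py; python3 - <<'E'
from h import *
c=cam("wrist");P=cloud(c);h=cv2.cvtColor(c["frame"],cv2.COLOR_BGR2HSV).astype(int)
bar=(np.hypot(P[...,0]-513,P[...,1]+37)<32)&(h[...,2]<130)&(P[...,2]>114)&(P[...,2]<128);print(bar.sum(),np.median(P[bar],0),cv2.minAreaRect(P[bar][:,:2].astype(np.float32)))
mk=(h[...,0]>10)&(h[...,0]<35)&(h[...,1]>90)&(h[...,2]>90)&(np.hypot(P[...,0]-513,P[...,1]+37)<60)&(P[...,2]>70)&(P[...,2]<110)
if mk.any():print("mk",mk.sum(),P[mk].mean(0))
u,v=map(int,proj(c,[513,-37,90]));cv2.imwrite("pics/d4.png",cv2.resize(c["frame"][max(0,v-70):v+70,max(0,u-90):u+90],None,fx=4,fy=4,interpolation=cv2.INTER_CUBIC))
E
```

```text
34.15 [ 504.6 -139.6  219.6] [3.141 0.    1.48 ] 35.817573575503815
T 72 556.1 -291.4 r 28.7 medz 72.1
S 72 557.2 -290.1 r 29.2 medz 70.3
W 72 537.9 -290.9 r 17.5 medz 72.3
scene 1574 th pct [0.034 0.042 0.049 0.056 0.065] rmax 186.0
top 1532 th pct [0.04  0.054 0.063 0.072 0.086] rmax 188.0
819 [512.23983587 -39.94978485 122.02330301] ((512.8435668945312, -37.64044952392578), (48.388816833496094, 13.656638145446777), 85.05049133300781)
mk 114 [517.2059043    5.38661137  89.89294432]
```

View pics/d4.png

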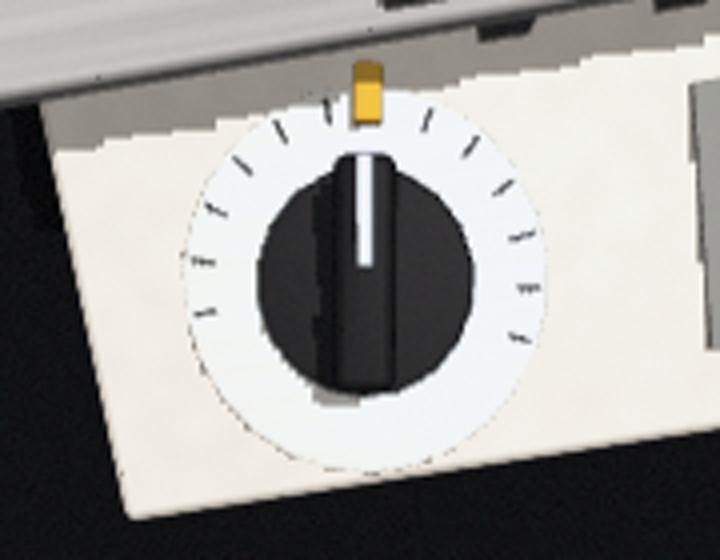

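The picture shows the pointer (crop x≈365) in line with the brass marker (x≈368). The lid is shut and the pot is in the square, so I am handing in.

```bash
python3 -c "
from cell import manip;print(manip.sign_off())"
```

```text
the job is handed in; nothing more can be done
None
```

I handed the job in, and the hand-in gave no verdict: the wide jar stands in the taped square, both sample jars stand in the well (one was knocked aside but stayed upright and within limits), the lid is pressed shut, and the dial pointer is within about 1 degree of the marker.

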